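# Set the dust extractor's slotted selector with a flat screwdriver

## Task

Switch the dust extractor over: take the flat screwdriver (the one with the flattened wooden handle) from the tool rack, put its blade in the slotted selector on the long control box with the push button, and turn it a quarter turn clockwise, as far as it goes. Then put the screwdriver back upright in its hole in the rack. Leave the awl, the square switch box, the tin and the offcut alone.

Things in the scene. Friction and masses are not known exactly. Their poses are not given: they have to be found in the camera images.
- driver_grip (a point): Centre of the screwdriver's pale wooden handle, a flattened bar 32 (x) x 22 (y) x 70 mm (z, up): grip its flat faces, across y. Loose, about 0.13 kg, it stands blade down in a rack hole, carried by a brass disc 42 mm wide, 6 thick, under the handle (underside 41 mm below this point). The blade's edge is 101 mm below this point; shank 8 mm thick. z points from blade to handle.
- driver_tip (a point): Middle of the lower edge of the screwdriver's blade. The blade is 16 mm wide along x, 4 mm thick along y and 26 mm high, so it lies along the broad way of the handle.
- selector_slot (a point): Slot of the selector to turn: on the dial's vertical axis, level with its upper face, 78 mm above the bench. The dial, 54 mm wide, has a straight open-ended slot 36 mm long along this point's x (it turns with the slot): 18 mm wide at the mouth, narrowing to 7 mm from 7 mm down, floor 12 mm down. It sits on the long grey control box with the push button. z is up.
- selector (a joint): Turn of the selector in rad, growing clockwise seen from above. It starts at 0 to 0.1 and has stops at 0 and at 1.62; it turns with about 0.06 N m of friction and stays where it is left.
- rack: Fixed wooden tool rack, 80 (x) x 200 (y) x 90 mm tall; origin under its middle. The top board, 20 mm thick, has two holes through it at y = -50 and +50 mm, x = 0, each 22 (x) x 36 mm (y), with 60 mm free below. The screwdriver stands in one of them, blade within about 15 degrees of the row, the awl in the other.
- awl_grip (a point): Bystander: the handle, round and bulging (36 mm wide), of an awl that stands in the rack's other hole; its top is about 148 mm above the bench, and this point 130 mm.
- other_dial (a joint): Bystander: turn in rad of an equal slotted dial in the middle of the square grey switch box (100 x 100 x 60 mm, no button). It must stay as it is.
- control: Long grey control box, fixed, 100 (x) x 160 (y) x 60 mm tall; origin under its middle. On its lid: the selector at y = +32 mm, a black push button 26 mm wide at y = -45 mm, 76 mm above the bench.
- tin: Bystander: open dark steel tin, 70 mm wide, 75 mm tall, on the bench beyond the work; origin under its centre.
- offcut: Bystander: wooden offcut, 50 x 120 x 35 mm, lying on the bench beyond the work; origin under its centre.
Mind the look-alikes: they are no part of the job. Several things have the shape of the rack; the one meant has the colours described above.

How it is judged (in metres and radians):
On the way, in this order (a step that is already met when the one before it is completed fails the run):
1. the screwdriver's blade is in the selector's slot, before it has turned (horizontal distance between driver_tip and selector_slot below 0.012 m and z of driver_tip in the frame of selector_slot below -0.005 m and value of joint selector below 0.5 rad), for 0.1 s.
2. the selector has turned its quarter turn with the blade in the slot (horizontal distance between driver_tip and selector_slot below 0.012 m and z of driver_tip in the frame of selector_slot below -0.005 m and value of joint selector above 1.35 rad), for 0.1 s.
At the end, for the whole second after the job is handed in: The selector stands past 1.35 rad (within about 15 degrees of its far stop), and the screwdriver stands in a hole of the rack: upright within 11 degrees, its handle centre within 20 mm of the hole's middle along x and along y of the rack and 120 to 141 mm above the bench (value of joint selector above 1.35 rad and (y of driver_grip in the frame of rack between -0.07 and -0.03 m or y of driver_grip in the frame of rack between 0.03 and 0.07 m) and x of driver_grip in the frame of rack between -0.02 and 0.02 m and height (world z) of driver_grip between 0.12 and 0.141 m and angle between driver_grip's own z axis and vertical below 0.2 rad); the robot touches nothing.
It fails at once if the dial of the square switch box is turned (past 0.3 rad) (value of joint other_dial above 0.3 rad).
It fails at once if the awl is displaced by more than 30 mm (distance of awl_grip from where it was at the start of the episode above 0.03 m).
It fails at once if the tin is displaced by more than 40 mm (distance of tin from where it was at the start of the episode above 0.04 m).
It fails at once if the offcut is displaced by more than 40 mm (distance of offcut from where it was at the start of the episode above 0.04 m).
It also fails if it takes over 58 s, if anything falls off the work surface, if the arm or the gripper's body presses on something with over 40 N, if the wrist force passes 120 N, or if a joint passes its speed limit or range.

## Robot

A 6-joint arm with a two-finger parallel gripper is mounted at the origin on the work surface. World frame = base frame: x ahead of the robot, y to its left, z up, the work surface at z = 0. Lengths are in mm, angles in degrees, forces in N, time in s.
With the tool pointing down it reaches from about 350 to 850 mm from the base axis. Payload 8.1 kg.
Tool frame: the origin (TCP) lies at the centre of the arm's flange, where the gripper is bolted on; the fingertips stand 173 mm ahead of it and the grasp point (between the pads) lies 155 mm ahead of it; z points along the fingers, y is the line along which they close (so a half turn about z gives the same grasp; the last joint's range is limited). The gripper opens to 85 mm and grips with 20 to 120 N. Pads are 22 mm wide; open, the fingers measure 114 mm over their backs; the gripper's body (76 mm by 85 mm) begins 54 mm behind the grasp point. The pads swing forward as they close: fully open they stand 13 mm farther back than shut.
Start: joints at [59.565, 7.471, 85.268, -0, 87.261, -4.893], TCP at [258.689, 541.375, 404.692] pointing down, gripper open.
Joint ranges: [-169.43, 169.43], [-51.17, 129.36], [1.28, 143.12], [-76.62, 256.62], [0, 156.53], [-152.29, 152.29]. Speed limits (degrees/s): [136.94, 136.94, 159.86, 180, 180, 180].

## Interface

Orientations are given as [roll, pitch, yaw] about the fixed x, y, z axes, in that order (R = Rz(yaw) Ry(pitch) Rx(roll)).
In Python, from bench import * gives the robot as it stands.
- The arm moves only by the shell command python3 -m jog 'ROWS' [FORCE]. ROWS is text: rows parted by semicolons, each of 7 numbers parted by spaces: the shift along the tool's x, y, z scaled (see below), then the turn, a rotation vector about the tool's x, y, z scaled (see below), then the closure, from -1 (fully open) to 1 (shut). In form: tx ty tz wx wy wz hand; .... A call has 1 to 5 rows; each row shifts and turns the commanded pose from where the row before left it, along the tool's axes as they then stand; what a row does not reach is not made up. The controller multiplies each number of a shift by 0.1 m and each number of a turn by 60 degrees. A row lasts 1/8 s, in which the tool goes at most 62.5 mm and 10.7 degrees, less where a joint would pass 70% of its speed; a pose out of reach is approached as far as the arm can. A call with a number of a shift or a turn outside -1 to 1 is refused whole. A call with a gripper value outside its range is refused whole. The fingers move at their own pace and stop on an object; FORCE is the grip in N (left out, the last holds). Time passes only in rows, so rows that do not move let the fingers close. It gives the time, the measured TCP pose, the force, the opening and the grip force at its end, in the units of the state.
- sense(): the state, without advancing time (a new reading comes with each control period).
- snapshot(name): name is "side" or "top"; returns a dict with "img" (420x560x3 uint8, red, green, blue), "fx", "fy", "cx", "cy" (pixels), "extrinsics" (4x4, takes a point from camera to world coordinates). Camera axes: x right, y down, z forward; pixel columns grow to the right and rows downward; lengths in mm; the calibration is good to about 2 mm. A picture is of the moment at which its call begins. There is no depth.
- hand_in(): hands the job in; it is judged then, once.
The state is a dict: "time": time; "joint_pos": joint angles; "qd": joint speeds; "joint_efforts": joint torques, N m; "tool_pos": TCP position; "tcp_rot": TCP orientation; "ft_force": force on the tool from outside, world axes, zero at the start; "wrist_torque": the same for the moment, N m; "finger_gap": finger opening in mm; "grip_force": force on a finger pad.
Only numpy, scipy, OpenCV 4.12 (cv2) and the standard library are available. Lean on these libraries where they do the work, as an engineer would, in place of code of your own. Each camera call takes 0.05 s, during which the arm holds its last target. There are 200 camera calls.

## Working session

There is one attempt and no reset: what is moved stays moved. The work goes in short steps, Python scripts to look and compute and a shell command to move; the robot and the scene stay as the last step left them, time stands still between calls to the robot, and variables do not carry over. Pictures are saved under pics/ and viewed, at most 11 in all, crops included, and the job is handed in when it is done.

```bash
ls; mkdir -p pics; python3 - <<'E'
from bench import *
import cv2
s=sense();print(s)
for n in("side","top"):
    d=snapshot(n);cv2.imwrite(f"pics/{n}0.png",d["img"][:,:,::-1]);print(n,d["fx"],d["fy"],d["cx"],d["cy"],d["extrinsics"])
E
```

```text
pics
{'time': 0.0, 'joint_pos': array([ 5.95640355e+01,  7.51466676e+00,  8.53299917e+01,  5.63434052e-04,
        8.72610759e+01, -4.89483518e+00]), 'qd': array([ 0.00247281, -0.05654635,  0.06062892,  0.00588658,  0.04444832,
        0.03291616]), 'joint_efforts': array([-6.57387100e-04, -5.69427252e+01, -5.00532532e+01, -3.20210884e-04,
        1.56110642e-02, -1.80632946e-05]), 'tool_pos': array([258.57239661, 541.16744024, 403.64190622]), 'tcp_rot': array([-1.79894699e+02, -9.58268968e-03,  1.54458834e+02]), 'ft_force': array([ 0.28368971, -0.05171836, -0.1711959 ]), 'wrist_torque': array([ 0.00295565,  0.02733519, -0.05388273]), 'grip_force': 0.0, 'finger_gap': 85.16191505268606}
side 401.4729265287196 401.4729265287196 281.1772844313047 215.47587473318876 [[ 8.97753923e-01 -3.18403390e-01  3.04396410e-01  2.76711864e+02]
 [-4.40484809e-01 -6.54111714e-01  6.14907309e-01 -6.36839284e+02]
 [ 3.32068598e-03 -6.86117443e-01 -7.27483214e-01  8.02825799e+02]
 [ 0.00000000e+00  0.00000000e+00  0.00000000e+00  1.00000000e+00]]
top 461.34970107896606 461.34970107896606 273.2244973273609 212.038698792618 [[ 9.02586185e-03 -9.94605155e-01  1.03339822e-01  4.26403969e+02]
 [-9.99946025e-01 -9.50924780e-03 -4.18591978e-03 -9.23296861e+01]
 [ 5.14602138e-03 -1.03296463e-01 -9.94637300e-01  1.14711617e+03]
 [ 0.00000000e+00  0.00000000e+00  0.00000000e+00  1.00000000e+00]]
```

View pics/top0.png

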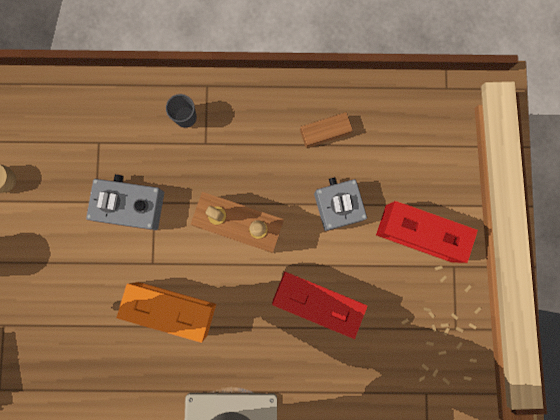

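View pics/side0.png

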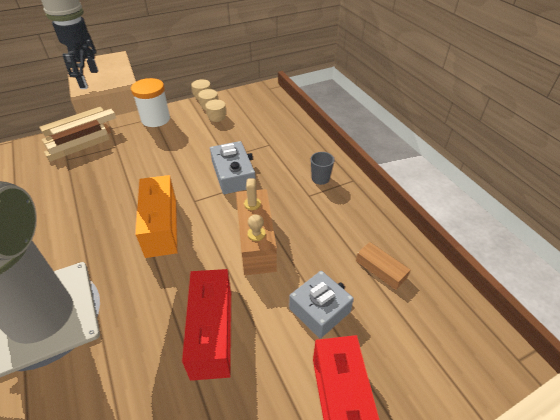

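Top view: the wooden rack is at (237,222) and the orange and red blocks are look-alikes in the wrong colours. In it stand the flattened handle at (215,214) and the round awl at (258,229). The long box with the button is at (125,205), with its dial near (107,202) and button at (141,206). The square box at (342,204) is a bystander. I'll confirm this in one enlarged crop.

```bash
python3 - <<'E'
import cv2,numpy as np
t=cv2.imread("pics/top0.png");s=cv2.imread("pics/side0.png")
a=cv2.resize(t[165:265,80:292],(800,377),interpolation=cv2.INTER_CUBIC)
b=cv2.resize(s[135:200,200:280],(271,220),interpolation=cv2.INTER_CUBIC)
c=cv2.resize(s[170:280,225:290],(130,220),interpolation=cv2.INTER_CUBIC)
o=np.zeros((600,800,3),np.uint8);o[:377]=a;o[379:599,:271]=b;o[379:599,280:410]=c
cv2.imwrite("pics/crop1.png",o)
E
```

```text
(no output)
```

View pics/crop1.png

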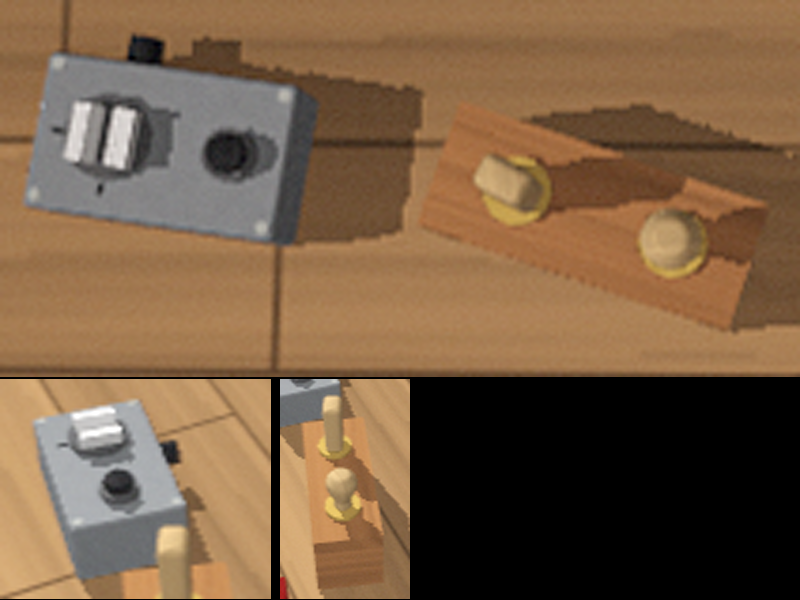

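The crop confirms it. The flattened handle is at top-view px ≈(215,213), beside the round awl at (258,228) in the wooden rack. On the long box with the button at (141,206), the slot lies between the white cheeks at ≈(107.5,201), running nearly vertical in the image (≈ world x).

```bash
cat > h.py <<'E'
from bench import *
import cv2,numpy as np
def ray(d,uv):
    T=np.array(d["extrinsics"]);v=np.array([(uv[0]-d["cx"])/d["fx"],(uv[1]-d["cy"])/d["fy"],1.])
    return T[:3,3],T[:3,:3]@v
def onz(d,uv,z):
    o,v=ray(d,uv);return (o+v*(z-o[2])/v[2])
def proj(d,p):
    T=np.array(d["extrinsics"]);c=T[:3,:3].T@(np.array(p)-T[:3,3])
    return np.array([d["fx"]*c[0]/c[2]+d["cx"],d["fy"]*c[1]/c[2]+d["cy"]])
def cross(d1,a,d2,b):
    o1,v1=ray(d1,a);o2,v2=ray(d2,b)
    s=np.linalg.lstsq(np.c_[v1,-v2],o2-o1,rcond=None)[0]
    p,q=o1+v1*s[0],o2+v2*s[1];return (p+q)/2,np.linalg.norm(p-q)
def blobs(mask,x0,y0,x1,y1,amin=8):
    m=np.zeros_like(mask);m[y0:y1,x0:x1]=mask[y0:y1,x0:x1]
    n,l,st,c=cv2.connectedComponentsWithStats(m,connectivity=4)
    return [(c[i],st[i,4],np.column_stack(np.where(l==i))[:,::-1].astype(np.float32)) for i in range(1,n) if st[i,4]>=amin]
E
python3 - <<'E'
from h import *
t=snapshot("top");s=snapshot("side")
np.set_printoptions(precision=1,suppress=True)
for nm,d,box,bb,rk in(("top",t,(85,180,162,230),(132,195,152,217),(188,190,290,255)),("side",s,(208,140,258,194),(225,158,245,172),(235,175,280,250))):
    im=d["img"].astype(int);hsv=cv2.cvtColor(d["img"],cv2.COLOR_RGB2HSV)
    w=((im.min(2)>195)&(hsv[...,1]<25)).astype(np.uint8)
    for c,a,p in blobs(w,*box,5):
        r=cv2.minAreaRect(p);print(nm,"white",c,a,r,onz(d,c,78)[:2])
    k=(im.max(2)<45).astype(np.uint8)
    for c,a,p in blobs(k,*bb,15): print(nm,"black",c,a,onz(d,c,76)[:2])
    y=((hsv[...,0]>=22)&(hsv[...,0]<=32)&(hsv[...,1]>130)&(im[...,0]>140)).astype(np.uint8)
    for c,a,p in blobs(y,*rk): e=cv2.minEnclosingCircle(p);print(nm,"disc",e,onz(d,e[0],96)[:2])
    q=((im[...,0]>150)&(hsv[...,1]<115)&(hsv[...,0]>14)).astype(np.uint8)
    for c,a,p in blobs(q,*rk): print(nm,"handle",c,a,cv2.minAreaRect(p),p.min(0),p.max(0))
# hand-picked: crop corners of rack top, lid
f=lambda x,y:(80+x/3.774-.37,165+y/3.774-.37)
print("rack",[onz(t,f(*c),90)[:2] for c in((462,103),(767,203),(732,330),(420,228))])
print("screws",[onz(t,f(*c),61)[:2] for c in((58,62),(286,93),(262,228),(34,194))])
print("handle top",[onz(t,f(*c),166)[:2] for c in((484,153),(538,170),(527,200),(475,183))])
print("slot ends",[onz(t,f(*c),78)[:2] for c in((110,102),(99,168))])
E
```

```text
top white [100.1 199.4] 49 ((100.01922607421875, 199.40383911132812), (3.3339743614196777, 13.728129386901855), 11.309932708740234) [563.3 307.2]
top white [111.2 201.1] 68 ((111.15383911132812, 201.2307586669922), (4.706787109375, 14.512594223022461), 11.309932708740234) [559.5 281.2]
top black [139.8 205.1] 81 [551.1 214.7]
top handle [211.8 212.5] 93 ((212.00003051757812, 212.50003051757812), (12.074767112731934, 8.049844741821289), 26.56505012512207) [206. 207.] [218. 218.]
top handle [255.1 228.7] 108 ((255.00003051757812, 228.50003051757812), (12.020814895629883, 10.60660171508789), 45.0) [250. 223.] [261. 235.]
side white [227.7 147.2] 89 ((227.96156311035156, 147.30770874023438), (8.04076099395752, 13.139781951904297), 78.69007110595703) [559.9 293.7]
side disc ((247.0, 203.5), 3.6401548385620117) [514.   34.6]
side disc ((252.0, 233.5), 4.924529075622559) [486.2 -61.4]
side disc ((262.0, 231.0), 2.2361679077148438) [510.3 -64.5]
side handle [250.4 190.7] 209 ((250.5, 191.5), (9.0, 27.0), 0.0) [246. 178.] [255. 205.]
side handle [235.4 215.3] 18 ((235.5, 215.5), (11.0, 1.0), 90.0) [235. 210.] [236. 221.]
side handle [254.4 221.1] 155 ((254.5, 221.0), (14.0, 13.0), 90.0) [248. 214.] [261. 228.]
side handle [254.6 233.2] 14 ((254.2000274658203, 233.1000213623047), (4.919349670410156, 2.683281421661377), 26.56505012512207) [252. 232.] [257. 235.]
side handle [236.9 242.4] 47 ((237.0, 242.0), (14.0, 4.0), 90.0) [235. 235.] [239. 249.]
rack [array([581.4,  68.2]), array([ 521.7, -119.1]), array([444.4, -98.4]), array([504.4,  91.8])]
screws [array([609.3, 327.7]), array([591. , 183.5]), array([505.6, 195.5]), array([525.6, 338.6])]
handle top [array([541.8,  43.5]), array([532.4,  12.7]), array([515.3,  18.6]), array([524.6,  48.2])]
slot ends [array([581.7, 287.8]), array([540.5, 292.7])]
```

```bash
python3 -m jog '0 0 0 0 0 0.17 -1;0 0 0 0 0 0.17 -1;0 0 0 0 0 0.17 -1;0 0 0 0 0 0.17 -1' 40
python3 -m jog '0 0 0 0 0 0.17 -1;0 0 0 0 0 0.17 -1;0 0 0 0 0 0.17 -1;0 0 0 0 0 0.17 -1'
python3 -m jog '-0.34 0.34 0 0 0 0 -1;-0.34 0.34 0 0 0 0 -1;-0.34 0.34 0 0 0 0 -1;-0.34 0.34 0 0 0 0 -1'
python3 -m jog '-0.34 0.34 0 0 0 0 -1;-0.34 0.34 0 0 0 0 -1;-0.34 0.34 0 0 0 0 -1;-0.34 0.34 0 0 0 0 -1'
python3 -m jog '-0.34 0.34 0 0 0 0 -1;-0.34 0.34 0 0 0 0 -1;0 0 0 0 0 0 -1;0 0 0 0 0 0 -1'
python3 - <<'E'
from h import *
s=snapshot("side");t=snapshot("top")
for z in(96,131,166): print(z,proj(s,(528,32,z)),proj(t,(528,32,z)))
print(proj(s,(561.5,291.5,78)),sense()["joint_pos"])
E
```

```text
time: 0.7
tool_pos: [258.7, 541.3, 404.4]
tcp_rot: [-180.0, 0.0, 113.3]
ft_force: [0.0, -0.2, -0.5]
finger_gap: 85.4
grip_force: 0.0
time: 1.2
tool_pos: [258.6, 541.3, 404.4]
tcp_rot: [-180.0, 0.0, 72.5]
ft_force: [0.2, 0.4, 0.2]
finger_gap: 85.4
grip_force: 0.0
time: 1.7
tool_pos: [349.0, 369.9, 404.5]
tcp_rot: [180.0, 0.0, 72.9]
ft_force: [0.7, 0.1, -0.4]
finger_gap: 86.0
grip_force: 0.0
time: 2.2
tool_pos: [438.9, 199.8, 404.7]
tcp_rot: [180.0, -0.0, 72.9]
ft_force: [1.0, 0.9, -0.0]
finger_gap: 85.5
grip_force: 0.0
time: 2.7
tool_pos: [483.2, 116.3, 404.5]
tcp_rot: [-180.0, -0.0, 72.8]
ft_force: [-0.2, 0.1, 0.6]
finger_gap: 85.5
grip_force: 0.0
96 [252.58216732 202.43718296] [216.9183306  214.81274938]
131 [251.88434813 192.22424894] [215.07924604 213.27315352]
166 [251.14916414 181.46446234] [213.11027586 211.62482347]
[228.43391339 147.5038598 ] [ 7.71224524e+00 -8.66326202e+00  1.01302392e+02  1.87542403e-02
  8.73770101e+01  2.47910007e+01]
```

```bash
python3 -m jog '-0.33 0.33 0 0 0 0 -1;-0.34 0.33 0 0 0 0 -1;0 0 0.3 0 0 0 -1;0 0 0.3 0 0 0 -1;0 0 0.3 0 0 0 -1'
python3 -m jog '0 0 0.18 0 0 0 -1;0 0 0.1 0 0 0 -1;0 0 0 0 0 0 -1'
python3 - <<'E'
from h import *
for n in("side","top"):cv2.imwrite(f"pics/{n}1.png",snapshot(n)["img"][:,:,::-1])
a=cv2.imread("pics/side1.png")[140:260,190:310];b=cv2.imread("pics/top1.png")[150:270,150:270]
cv2.imwrite("pics/c2.png",np.hstack([cv2.resize(x,(400,400),interpolation=cv2.INTER_CUBIC) for x in(a,b)]))
E
```

```text
time: 3.42
tool_pos: [526.5, 34.0, 313.9]
tcp_rot: [180.0, -0.0, 73.0]
ft_force: [-0.4, 0.5, 0.0]
finger_gap: 85.5
grip_force: 0.0
time: 3.8
tool_pos: [526.6, 33.2, 286.6]
tcp_rot: [-180.0, 0.0, 72.9]
ft_force: [0.1, 0.9, 0.4]
finger_gap: 85.6
grip_force: 0.0
```

View pics/c2.png

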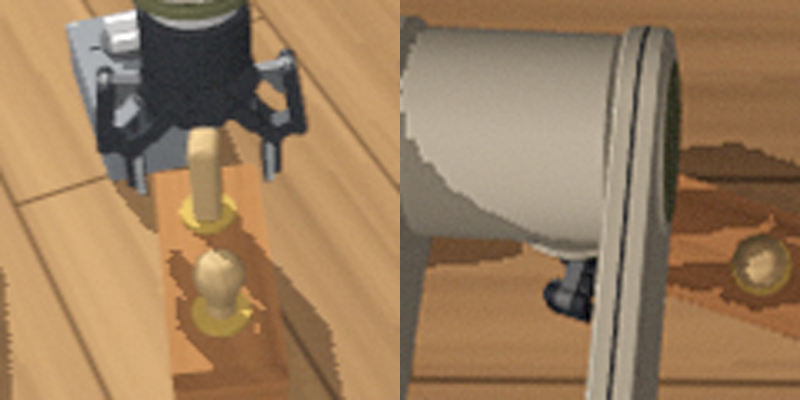

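The side view shows the handle centred between the open fingers, crop (206,175), fingers at (135,180) and (270,170). Closing now.

```bash
python3 -m jog '0 0 0 0 0 0 1;0 0 0 0 0 0 1;0 0 0 0 0 0 1;0 0 0 0 0 0 1;0 0 0 0 0 0 1' 60
python3 -m jog '0 0 0 0 0 0 1;0 0 0 0 0 0 1;0 0 0 0 0 0 1;0 0 0 0 0 0 1;0 0 -0.1 0 0 0 1'
python3 -m jog '0 0 -0.2 0 0 0 1;0 0 -0.2 0 0 0 1;0 0 -0.2 0 0 0 1;0 0 -0.2 0 0 0 1;0 0 0 0 0 0 1'
```

```text
time: 4.53
tool_pos: [526.9, 32.8, 287.1]
tcp_rot: [180.0, -0.0, 72.9]
ft_force: [0.0, 0.8, 3.5]
finger_gap: 21.3
grip_force: 58.9
time: 5.15
tool_pos: [526.0, 32.8, 295.5]
tcp_rot: [-179.8, 0.0, 72.9]
ft_force: [-0.5, -0.6, -0.6]
finger_gap: 21.5
grip_force: 58.5
time: 5.78
tool_pos: [527.2, 32.8, 378.7]
tcp_rot: [179.8, -0.0, 72.9]
ft_force: [1.1, 0.7, -1.7]
finger_gap: 21.4
grip_force: 58.6
```

```bash
python3 -m jog '0 0 0 0 0 -0.162 1;0 0 0 0 0 -0.162 1;0 0 0 0 0 -0.162 1;0 0 0 0 0 -0.162 1;0 0 0 0 0 -0.162 1' >/dev/null
python3 -m jog '0 0 0 0 0 -0.162 1;0 0 0 0 0 -0.162 1;0 0 0 0 0 -0.162 1;0 0 0 0 0 -0.162 1;0 0 0 0 0 -0.162 1'
python3 -m jog '0.02 0.43 0 0 0 0 1;0.02 0.43 0 0 0 0 1;0.02 0.43 0 0 0 0 1;0.02 0.43 0 0 0 0 1;0.02 0.43 0 0 0 0 1'
python3 -m jog '0.01 0.43 0 0 0 0 1;0 0 0.15 0 0 0 1;0 0 0 0 0 0 1;0 0 0 0 0 0 1'
python3 - <<'E'
from h import *
for n in("side","top"):cv2.imwrite(f"pics/{n}2.png",snapshot(n)["img"][:,:,::-1])
a=cv2.imread("pics/side2.png")[100:200,180:280];b=cv2.imread("pics/top2.png")[150:250,60:160]
cv2.imwrite("pics/c3.png",np.hstack([cv2.resize(x,(400,400),interpolation=cv2.INTER_CUBIC) for x in(a,b)]))
E
```

```text
time: 7.02
tool_pos: [526.4, 32.8, 375.4]
tcp_rot: [-180.0, -0.1, 170.4]
ft_force: [-0.1, 0.5, -0.4]
finger_gap: 21.1
grip_force: 58.5
time: 7.65
tool_pos: [553.7, 247.6, 375.3]
tcp_rot: [-179.9, -0.1, 170.1]
ft_force: [0.1, 0.7, -0.7]
finger_gap: 21.6
grip_force: 58.7
time: 8.15
tool_pos: [560.3, 287.7, 361.1]
tcp_rot: [-179.9, -0.1, 170.0]
ft_force: [1.2, -0.8, -1.4]
finger_gap: 21.8
grip_force: 58.9
```

View pics/c3.png

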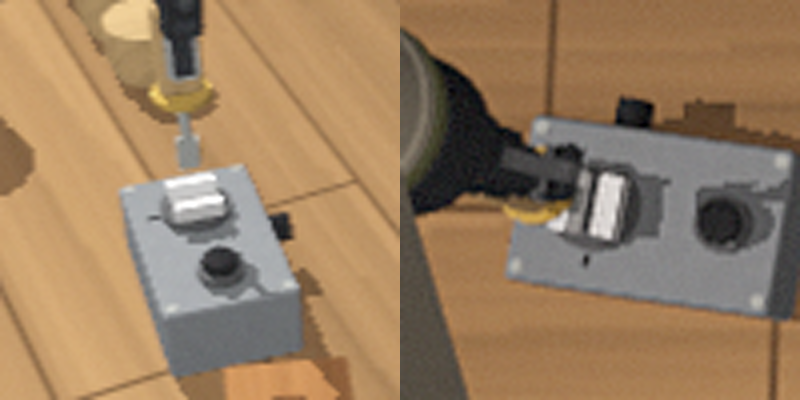

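The side view shows the blade's lower edge at crop (188,166) → px (226.6,141.1), above and slightly right of the slot.

```bash
python3 - <<'E'
from h import *
s=snapshot("side");t=snapshot("top");st=sense()
print(st["tool_pos"],onz(s,(226.6,141.1),104),proj(s,(560.3,287.7,104)))
# side-view slot: dark gap between white cheeks; white blobs split
im=s["img"].astype(int)
print(im.min(2)[138:156,218:240])
print("slot side guess",proj(s,(561.5,291.5,78)),proj(t,(561.5,291.5,78)))
E
```

```text
[560.66006526 288.10645976 362.38921633] [557.4163546  288.95640234 104.        ] [227.68944934 141.07347733]
[[106 105 107 107 107 114 137 136 138 135 136 128 101  96  99  99 106 103
  103 106 104  99]
 [107 107 105 105 108 107 114 136 136 134 134 127 110  92  94  96 103 106
  100 103 103 104]
 [106 109 106 105 104 106 133 155 138 136 135 132 119  94  93  94  99 101
  105 103 101 104]
 [106 106 107 106 107 106 119 133 144 154 133 119 120  98  92  97 100 100
  113 138 157 170]
 [107 107 108 110 103 104 100  92 102 101 104 106 103 123 147 147 165 167
  167 178 192 185]
 [ 95 108 111 110 110 110 113 119 138 151 174 210 220 226 226 190 168 172
  169 172 169 169]
 [ 91 106 119 143 156 169 200 220 226 242 252 251 251 250 255 255 171 171
  171 171 172 169]
 [141 164 177 224 255 251 250 250 250 254 254 236 219 203 203 196 177 172
  168 170 169 171]
 [170 169 172 213 250 241 223 210 201 200 200 201 201 200 202 195 176 170
  169 169 166 171]
 [171 170 172 184 197 200 199 200 200 202 201 201 200 202 201 188 142 126
  150 168 172 172]
 [172 172 166 171 197 199 199 200 200 200 198 193 189 189 187 193 190 116
  130 149 169 170]
 [170 173 158 139 178 198 192 188 189 184 199 219 230 252 255 252 255 244
  119 140 170 170]
 [170 164 138 132 159 195 221 231 244 251 251 250 250 251 255 255 237 201
   88 131 153 168]
 [172 162 131 124 128 200 250 250 254 255 254 227 202 186 167 169 173 159
  116 112 132 166]
 [174 161 132 125 131 191 229 200 177 162 170 172 170 171 170 173 172 161
  122 101 132 169]
 [170 164 138 120 130 160 178 170 170 172 169 169 170 170 170 169 172 157
   91  86 112 140]
 [ 86  89 121 108 118 148 181 171 169 168 170 164 144 129 121  98  77  68
   70  95 113 140]
 [172 172 158  99 102 128 145 143 126 124  99  80  77  77  78  78  70  73
   97 116 140 171]]
slot side guess [228.43391339 147.5038598 ] [106.78435707 200.20998138]
```

```bash
python3 -m jog '0 0.044 0 0 0 0 1;0 0 0.1 0 0 0 1;0 0 0.08 0 0 0 1;0 0 0 0 0 0 1'
python3 -m jog '0 0 0.04 0 0 0 1;0 0 0.04 0 0 0 1;0 0 0.03 0 0 0 1;0 0 0 0 0 0 1'
python3 -m jog '0 0 0.02 0 0 0 1;0 0 0.02 0 0 0 1;0 0 0.02 0 0 0 1;0 0 0 0 0 0 1'
python3 - <<'E'
from h import *
print(sense())
cv2.imwrite("pics/side3.png",snapshot("side")["img"][:,:,::-1])
cv2.imwrite("pics/c4.png",cv2.resize(cv2.imread("pics/side3.png")[110:180,190:270],(640,560),interpolation=cv2.INTER_CUBIC))
E
```

```text
time: 8.85
tool_pos: [560.7, 293.0, 341.9]
tcp_rot: [-179.9, -0.1, 170.1]
ft_force: [-0.9, 0.6, -2.3]
finger_gap: 21.1
grip_force: 58.9
time: 9.35
tool_pos: [561.1, 293.1, 332.3]
tcp_rot: [-180.0, -0.0, 170.1]
ft_force: [0.3, -1.4, -1.7]
finger_gap: 21.4
grip_force: 58.9
time: 9.85
tool_pos: [561.1, 293.1, 326.4]
tcp_rot: [-180.0, -0.0, 170.1]
ft_force: [-0.4, 0.2, -0.8]
finger_gap: 21.3
grip_force: 58.9
{'time': 9.85, 'joint_pos': array([ 2.29417095e+01,  1.51840960e+01,  8.47901015e+01,  2.21611637e-05,
        8.00519976e+01, -5.71126877e+01]), 'qd': array([-0.01970828, -0.09401356, -0.21833104,  0.03965393,  0.09675716,
       -0.02926524]), 'joint_efforts': array([-6.08105242e-03, -6.32073641e+01, -4.93192148e+01,  1.31702604e-04,
       -4.38841735e-02, -2.55064953e-05]), 'tool_pos': array([561.08929332, 293.09263322, 326.39402729]), 'tcp_rot': array([-1.79985795e+02, -2.20089087e-02,  1.70054391e+02]), 'ft_force': array([-0.39107992,  0.16790408, -0.84715572]), 'wrist_torque': array([-0.02189971,  0.00717092, -0.0352875 ]), 'grip_force': 58.93596589565277, 'finger_gap': 21.2794470297068}
```

View pics/c4.png

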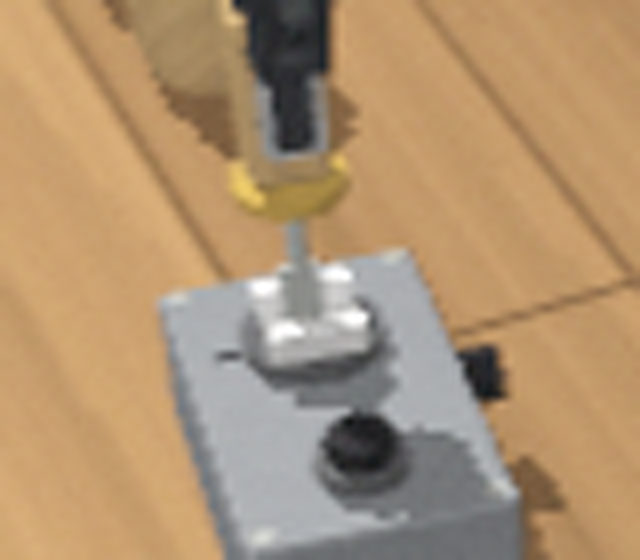

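The blade sits between the white cheeks at crop (300,300), about 9 mm deep with no contact force. Turning clockwise next; the blade has roughly 11° of play in the slot.

```bash
python3 -m jog '0 0 0.01 0 0 0.1 1;0 0 0 0 0 0.1 1;0 0 0 0 0 0.1 1;0 0 0 0 0 0.1 1;0 0 0 0 0 0.1 1'
python3 -m jog '0 0 0 0 0 0.1 1;0 0 0 0 0 0.1 1;0 0 0 0 0 0.1 1;0 0 0 0 0 0.1 1;0 0 0 0 0 0.1 1'
python3 -m jog '0 0 0 0 0 0.1 1;0 0 0 0 0 0.1 1;0 0 0 0 0 0.1 1;0 0 0 0 0 0.1 1;0 0 0 0 0 0.1 1'
python3 - <<'E'
from h import *
s=sense();print(s["wrist_torque"],s["joint_pos"][5])
cv2.imwrite("pics/side4.png",snapshot("side")["img"][:,:,::-1])
cv2.imwrite("pics/c5.png",cv2.resize(cv2.imread("pics/side4.png")[110:180,190:270],(640,560),interpolation=cv2.INTER_CUBIC))
E
```

```text
time: 10.52
tool_pos: [561.2, 293.3, 325.8]
tcp_rot: [180.0, 0.0, 139.9]
ft_force: [0.4, 0.4, -2.1]
finger_gap: 21.2
grip_force: 58.6
time: 11.15
tool_pos: [561.2, 293.4, 325.9]
tcp_rot: [180.0, -0.0, 109.9]
ft_force: [-0.1, 0.2, -1.4]
finger_gap: 21.4
grip_force: 58.7
time: 11.78
tool_pos: [561.2, 293.5, 325.8]
tcp_rot: [180.0, -0.0, 79.9]
ft_force: [0.5, 3.1, -2.0]
finger_gap: 21.5
grip_force: 58.7
[0.37812533 0.02708264 0.10003992] 33.08044496205278
```

View pics/c5.png

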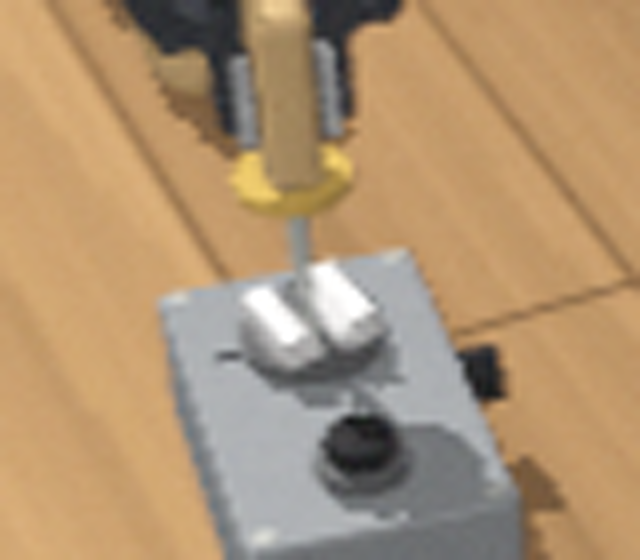

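The dial has followed, its slot now running from crop (290,285) to (340,350), with the blade still in it. I'll continue to the stop in small steps, watching the torque.

```bash
for i in 1; do python3 -m jog '0 0 0 0 0 0.06 1;0 0 0 0 0 0.06 1;0 0 0 0 0 0.06 1;0 0 0 0 0 0 1' | sed -n 2,4p; done
python3 -c "from bench import *;s=sense();print(s['wrist_torque'],s['joint_pos'][5])"
python3 -m jog '0 0 0 0 0 0.05 1;0 0 0 0 0 0 1' | sed -n 2,4p
python3 -c "from bench import *;s=sense();print(s['wrist_torque'],s['joint_pos'][5])"
```

```text
tool_pos: [561.2, 293.4, 325.8]
tcp_rot: [180.0, -0.0, 69.4]
ft_force: [0.1, 2.4, -2.3]
[ 0.52992278 -0.05512842  0.00276927] 43.587329386775245
tool_pos: [561.2, 293.4, 325.8]
tcp_rot: [180.0, -0.0, 66.4]
ft_force: [0.7, 3.6, -0.9]
[ 0.65462981 -0.07509269  0.02909992] 46.55660802045311
```

```bash
python3 -m jog '0 0 0 0 0 0.05 1;0 0 0 0 0 0.05 1;0 0 0 0 0 0 1' | sed -n 2,4p
python3 - <<'E'
from h import *
s=sense();print(s['wrist_torque'],s['joint_pos'][5])
d=snapshot("side");im=d["img"].astype(int)
m=(im.min(2)>225).astype(np.uint8)
for c,a,p in blobs(m,208,135,245,162,5):
    P=np.array([onz(d,q,78)[:2] for q in p],np.float32);r=cv2.minAreaRect(P);l=cv2.fitLine(P,2,0,.01,.01).ravel()
    print(c,a,r,np.degrees(np.arctan2(l[1],l[0])))
cv2.imwrite("pics/side5.png",d["img"][:,:,::-1])
cv2.imwrite("pics/c6.png",cv2.resize(d["img"][110:180,190:270,::-1],(640,560),interpolation=cv2.INTER_CUBIC))
E
```

```text
tool_pos: [561.1, 293.4, 325.8]
tcp_rot: [-180.0, -0.0, 60.4]
ft_force: [0.3, 3.0, -1.9]
[0.79401932 0.07353942 0.1535717 ] 52.545788129682784
[232.25 146.75] 28 ((572.341796875, 289.2309875488281), (31.777996063232422, 12.32818603515625), 79.70474243164062) 83.95065
[223.60869565 148.13043478] 23 ((547.5216064453125, 295.32086181640625), (31.802589416503906, 8.471977233886719), 80.57652282714844) 79.854485
```

View pics/c6.png

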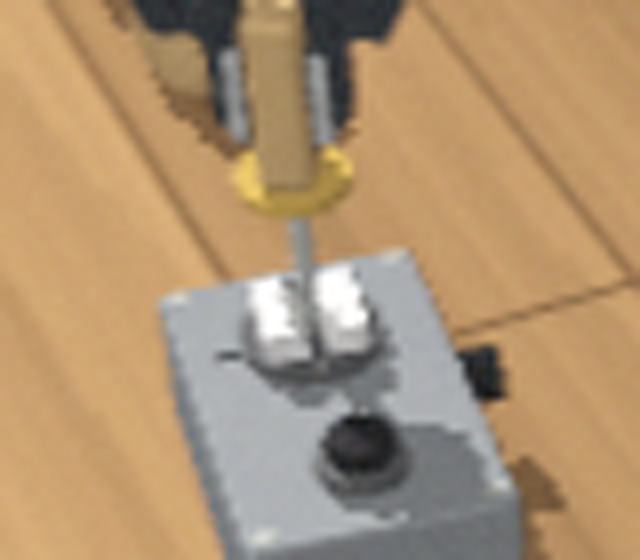

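The slot now lies along ≈80° world, i.e. ≈92° from the box's zero, and the torque is rising, so it is at the far stop. I'll ease off the play, lift out and check the dial and the driver.

```bash
python3 -m jog '0 0 0 0 0 -0.07 1;0 0 0 0 0 -0.06 1;0 0 -0.05 0 0 0 1;0 0 -0.1 0 0 0 1;0 0 -0.2 0 0 0 1'
python3 -m jog '0 0 -0.25 0 0 0 1;0 0 0 0 0 0 1;0 0 0 0 0 0 1'
python3 - <<'E'
from h import *
print(sense()["wrist_torque"])
o=[]
for n,(y,x) in(("side",(80,180)),("top",(150,50))):
    d=snapshot(n);cv2.imwrite(f"pics/{n}6.png",d["img"][:,:,::-1])
    o.append(cv2.resize(d["img"][y:y+100,x:x+100,::-1],(400,400),interpolation=cv2.INTER_CUBIC))
cv2.imwrite("pics/c7.png",np.hstack(o))
E
```

```text
time: 13.62
tool_pos: [560.9, 292.9, 361.1]
tcp_rot: [-179.9, 0.1, 68.0]
ft_force: [0.1, 0.5, -0.4]
finger_gap: 21.6
grip_force: 58.9
time: 14.0
tool_pos: [561.1, 293.1, 385.7]
tcp_rot: [180.0, -0.0, 68.0]
ft_force: [-0.0, 0.2, -2.6]
finger_gap: 21.4
grip_force: 59.0
[-0.01056624 -0.0052782  -0.01966947]
```

View pics/c7.png

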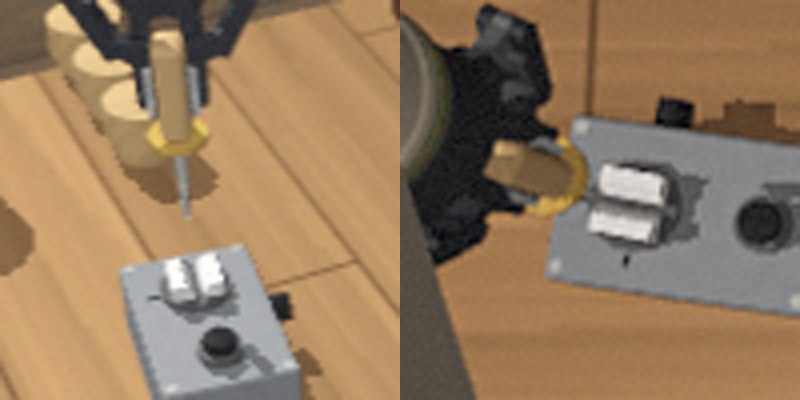

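The top view shows the slot running from (598,197) to (668,210) in the crop, i.e. ≈79.5°, so the dial is at its far stop. The driver is clear of it and still square in the grip. Going back over the rack hole, then checking the tip.

```bash
python3 -m jog '0 0 0 0 0 -0.082 1;-0.43 0.073 0 0 0 0 1;-0.43 0.073 0 0 0 0 1;-0.43 0.073 0 0 0 0 1;-0.43 0.073 0 0 0 0 1' >/dev/null
python3 -m jog '-0.43 0.073 0 0 0 0 1;-0.43 0.073 0 0 0 0 1;0 0 0.1 0 0 0 1;0 0 0 0 0 0 1;0 0 0 0 0 0 1'
python3 - <<'E'
from h import *
p=sense()["tool_pos"];d=snapshot("side")
x0,y0=200,120
for z in(-257,-231,-197): print(z,(proj(d,p+[0,0,z])-[x0,y0])*5)
print("hole",(proj(d,(528,33,90))-[x0,y0])*5)
cv2.imwrite("pics/side7.png",d["img"][:,:,::-1])
cv2.imwrite("pics/c8.png",cv2.resize(d["img"][y0:y0+120,x0:x0+100,::-1],(500,600),interpolation=cv2.INTER_CUBIC))
E
```

```text
time: 15.35
tool_pos: [527.5, 34.5, 375.3]
tcp_rot: [-179.9, -0.0, 73.0]
ft_force: [0.0, 0.7, -0.9]
finger_gap: 21.5
grip_force: 58.9
-257 [257.70954601 377.10515515]
-231 [254.99400765 338.16362874]
-197 [251.27864272 284.88432938]
hole [262.70008331 419.4110442 ]
```

View pics/c8.png

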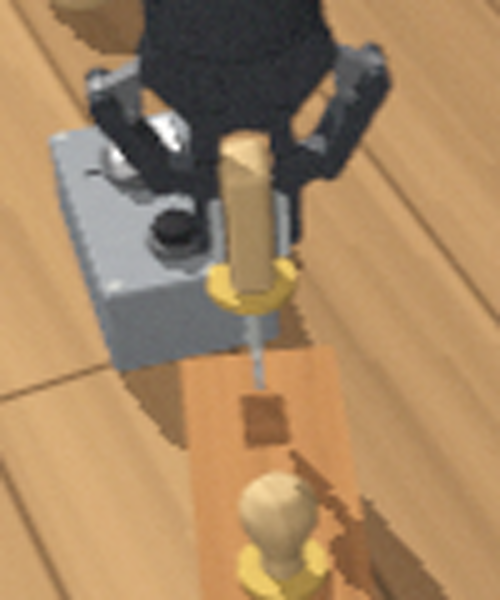

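The blade edge is at crop (261,387), just above the hole at (266,419). The driver leans only ~4° along the row, which is well inside the hole's 36 mm length. Lowering.

```bash
python3 -m jog '0 0 0.2 0 0 0 1;0 0 0.1 0 0 0 1;0 0 0.1 0 0 0 1;0 0 0 0 0 0 1'
python3 -m jog '0 0 0.2 0 0 0 1;0 0 0.15 0 0 0 1;0 0 0.05 0 0 0 1;0 0 0 0 0 0 1'
python3 -m jog '0 0 0.03 0 0 0 1;0 0 0.02 0 0 0 1;0 0 0 0 0 0 1'
```

```text
time: 15.9
tool_pos: [527.0, 33.7, 334.2]
tcp_rot: [-179.9, 0.0, 73.0]
ft_force: [-0.5, 0.2, -0.6]
finger_gap: 21.5
grip_force: 58.9
time: 16.4
tool_pos: [527.5, 33.6, 295.5]
tcp_rot: [-180.0, 0.0, 73.0]
ft_force: [0.3, 0.5, -1.0]
finger_gap: 21.5
grip_force: 58.9
time: 16.77
tool_pos: [527.5, 33.6, 290.7]
tcp_rot: [180.0, 0.0, 73.0]
ft_force: [0.4, 0.1, -1.5]
finger_gap: 21.5
grip_force: 58.9
```

```bash
python3 -m jog '0 0 0.015 0 0 0 1;0 0 0.015 0 0 0 1;0 0 0 0 0 0 1' | sed -n 2,4p
python3 -m jog '0 0 0 0 0 0 -1;0 0 0 0 0 0 -1;0 0 0 0 0 0 -1;0 0 0 0 0 0 -1;0 0 0 0 0 0 -1'
python3 -m jog '0 0 -0.1 0 0 0 -1;0 0 -0.2 0 0 0 -1;0 0 -0.3 0 0 0 -1;0 0 -0.3 0 0 0 -1;0 0 -0.3 0 0 0 -1'
python3 -m jog '0 0.4 0 0 0 0 -1;0 0 0 0 0 0 -1;0 0 0 0 0 0 -1'
python3 - <<'E'
from h import *
d=snapshot("side");x0,y0=200,120
for z in(96,131,166): print(z,(proj(d,(528,33,z))-[x0,y0])*5)
cv2.imwrite("pics/c9.png",cv2.resize(d["img"][y0:y0+120,x0:x0+100,::-1],(500,600),interpolation=cv2.INTER_CUBIC))
E
```

```text
tool_pos: [527.4, 33.6, 287.5]
tcp_rot: [-180.0, 0.0, 73.0]
ft_force: [-0.1, 0.2, -0.5]
time: 17.77
tool_pos: [527.5, 33.6, 287.7]
tcp_rot: [180.0, 0.0, 73.0]
ft_force: [-0.7, 0.2, 0.4]
finger_gap: 85.2
grip_force: 0.0
time: 18.4
tool_pos: [527.4, 33.6, 409.5]
tcp_rot: [180.0, -0.0, 73.0]
ft_force: [0.3, -0.7, -0.1]
finger_gap: 85.2
grip_force: 0.0
time: 18.77
tool_pos: [565.6, 21.9, 407.8]
tcp_rot: [-180.0, 0.0, 73.0]
ft_force: [-0.3, 0.4, 0.0]
finger_gap: 85.3
grip_force: 0.0
96 [262.11659217 410.91624306]
131 [258.60899546 359.85062301]
166 [254.91370547 306.05245591]
```

View pics/c9.png

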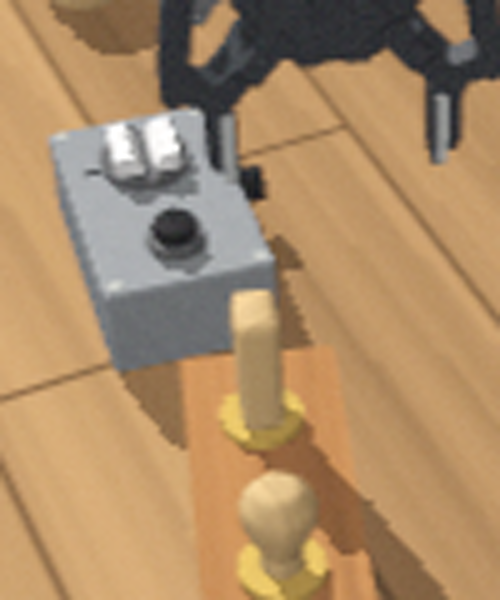

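The driver stands upright with its disc seated on the rack: top at crop (254,305), disc at (261,415), both as predicted. The dial is turned, the awl is untouched and the gripper is clear.

```bash
python3 -c "from bench import *;print(hand_in())"
```

```text
the job is handed in; nothing more can be done
None
```

I turned the selector a quarter turn clockwise to its far stop (about 1.6 rad by the cameras) and stood the screwdriver back upright in its rack hole; the job was handed in at about 19 s, with no verdict returned.

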